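# Hold the cover plate over the indexed spool turntable

### The arm

A 7-joint arm with a two-finger parallel gripper is mounted at the origin on the work surface. World frame = base frame: x ahead of the robot, y to its left, z up, the work surface at z = 0. Lengths are in m, angles in rad, forces in N, time in s.
With the tool pointing down it reaches from about 0.4 to 0.875 m from the base axis. Payload 19.3 kg.
Tool frame: the origin (TCP) lies between the finger pads; the fingertips stand 17 mm ahead of it and the grasp point (between the pads) lies 2 mm behind it; x points along the fingers, y is the direction in which the jaws open and shut, and the axes are right-handed (so a half turn about x gives the same grasp; the last joint's range is limited). The gripper opens to 85 mm and grips with 20 to 120 N. Pads are 22 mm wide; open, the fingers measure 114 mm over their backs; the gripper's body (76 mm by 85 mm) begins 54 mm behind the grasp point. The pads swing forward as they close: fully open they stand 13 mm farther back than shut.
Start: joints at [1.054, 0.521, -0.036, 1.599, 0.021, 1.021, -0.113], TCP at [0.27, -0.564, 0.248] pointing down, gripper open.
Joint ranges: [-2.91, 2.91], [-0.3, 2.13], [-1.5, 1.42], [0.17, 2.43], [-1.26, 4.41], [0.16, 1.93], [-2.52, 2.52]. Speed limits (rad/s): [1.89, 1.89, 2.39, 2.39, 3.01, 3.01, 3.01].

### API

Orientations are given as [roll, pitch, yaw] about the fixed x, y, z axes, in that order (R = Rz(yaw) Ry(pitch) Rx(roll)).
In Python, from workcell import bot gives the robot as it stands.
- The arm moves only by the shell command python3 -m creep 'ROWS' [FORCE]. ROWS is JSON, a list of rows, each an object of numbers: "wx", "wy", "wz": the turn, a rotation vector about the tool's x, y, z in degrees; "tx", "ty", "tz": the shift along the tool's x, y, z in m; "claw": the closure, from 0 (fully open) to 1 (shut). A call has 1 to 8 rows; each row is the pose to reach, as a shift and turn from the pose measured when the call began, along the tool's axes at that moment; what a row does not reach only later rows make up. A row lasts 1/10 s, in which the tool goes at most 50 mm and 8.59 degrees, less where a joint would pass 70% of its speed; a pose out of reach is approached as far as the arm can. A call with a gripper value outside its range is refused whole. The fingers move at their own pace and stop on an object; FORCE is the grip in N (left out, the last holds). Time passes only in rows, so rows that repeat a pose let the fingers close. It gives the time, the measured TCP pose, the force and the opening at its end, in the units of the state.
- bot.observe(): the state, without advancing time (a new reading comes with each control period).
- bot.grab_frame(name): name is "side" or "top"; returns the picture (384x512x3 uint8, blue, green, red); there is no depth.
- bot.get_calibration(name): a dict with "fx", "fy", "cx", "cy" (pixels), "dist_coeffs" ([k1, k2, p1, p2, k3] as OpenCV has them; the pictures are not rectified), "R" (3x3) and "t" (3): a world point X has camera coordinates R X + t. Camera axes: x right, y down, z forward; pixel columns grow to the right and rows downward; lengths in m; the calibration is good to about 2 mm. A picture is of the moment at which its call begins. get_calibration takes no time and is no camera call.
- bot.job_done(): hands the job in, once; it reports no verdict.
The state is a dict: "clock": time; "qpos": joint angles; "qd": joint speeds; "joint_efforts": joint torques, N m; "position": TCP position; "tool_rot": TCP orientation; "force": force on the tool from outside, world axes, zero at the start; "moment": the same for the moment, N m; "grip_width": finger opening in m.
Only numpy, scipy, OpenCV 4.12 (cv2) and the standard library are available. Lean on these libraries where they do the work, as an engineer would, in place of code of your own. Each camera call takes 0.05 s, during which the arm holds its last target.

### The job

Turn the spool turntable counter-clockwise by its orange post until it rests against its red index stop. Then pick up the aluminium cover plate by its blue rib and hold it level and still about 2 cm above the white hub, not touching it, with each of its four holes lined up over a brass threaded insert, so that I can slip a spacer in between. Finish while still holding the plate there, with the turntable still at its stop, and leave the other things on the table where they are.

Things in the scene. Friction and masses are not known exactly. Their poses are not given: they have to be found in the camera images.
- index_base: fixed black round base of the turntable, 190 mm across, 28 mm high; origin at the centre of its underside, on the turntable's vertical axis, z up. A red stop block (14 x 16 mm, 44 mm high) is fixed to it at (+17, -126) mm. The base stands at a different place and yaw each time.
- turntable (a joint): angle of the turntable on its base (rad), counter-clockwise from above is positive. 0 is the index stop (steel lug by the post meets the red block), where its x and y axes lie along those of index_base; it starts at -1.25 to -0.75 and cannot pass 0. Dry friction 0.2 N m (about 2 N at the post); it stays where it is left. Grey disc 230 mm across, its top 42 mm above the work surface.
- post_top (a point): centre of the top of the upright orange crank post (18 mm diameter, 50 mm tall, standing on the disc, its top 92 mm above the work surface), 98 mm from the turntable's axis along the turntable's -y. It goes round with the turntable.
- hub_top (a point): centre of the flat top of the white hub block, 116 mm (x) by 84 mm (y), its top 66 mm above the work surface, fixed on the disc, on the turntable's axis; its x axis is along the hub's long side. It turns with the turntable.
- insert0 (a point): centre of brass threaded insert 0 (11 mm across, dark bore 6 mm), flush with the hub's top, at (+46, +30) mm from hub_top in the turntable's axes.
- insert1 (a point): centre of brass threaded insert 1 (11 mm across, dark bore 6 mm), flush with the hub's top, at (-46, +30) mm from hub_top in the turntable's axes.
- insert2 (a point): centre of brass threaded insert 2 (11 mm across, dark bore 6 mm), flush with the hub's top, at (-46, -30) mm from hub_top in the turntable's axes.
- insert3 (a point): centre of brass threaded insert 3 (11 mm across, dark bore 6 mm), flush with the hub's top, at (+46, -30) mm from hub_top in the turntable's axes.
- carton: fixed flat black carton, 150 (x) x 120 (y) x 40 mm high, origin at the centre of its underside; the cover lies on it at the start. Carton and turntable may change sides.
- cover: loose aluminium cover plate, 116 (x) x 84 (y) x 5 mm, 0.14 to 0.28 kg, with four 12 mm holes and on its middle an upright blue grip rib: 44 mm along x, 16 mm wide in y, its top 41 mm above the plate's underside. Origin at the centre of the underside, z up through the rib. Its holes match the inserts; it looks the same turned by half a turn, and either way round is right.
- hole0 (a point): centre of the cover's hole 0 at the plate's underside, at (+46, +30) mm in the cover's axes.
- hole1 (a point): centre of the cover's hole 1 at the plate's underside, at (-46, +30) mm in the cover's axes.
- hole2 (a point): centre of the cover's hole 2 at the plate's underside, at (-46, -30) mm in the cover's axes.
- hole3 (a point): centre of the cover's hole 3 at the plate's underside, at (+46, -30) mm in the cover's axes.
- spool_white: bystander: medium filament spool lying flat, white with grey flanges, 160 mm across, 65 mm high; origin at the centre of its underside
- spool_blue: bystander: small filament spool lying flat, blue with white flanges, 110 mm across, 50 mm high; origin at the centre of its underside
- spool_yellow: bystander: small filament spool lying flat, yellow with black flanges, 110 mm across, 50 mm high; origin at the centre of its underside
- glue_stick: bystander: standing glue stick, white with yellow cap, 29 mm across, 90 mm tall; origin at the centre of its underside
- screw_tray: bystander: green open tray with screws, 100 x 70 x 22 mm; origin at the centre of its underside
- screwdriver: bystander: screwdriver lying on the table, about 200 mm long; origin near its middle, on the table
- bottle: bystander: standing white plastic bottle with red cap, 44 mm across, 110 mm tall; origin at the centre of its underside
Not all that is in view belongs to the job. What is shaped like the cover but pink or turquoise is not meant.

How it is judged:
By the outcome, as a careful person would: the job done as asked, in the order asked, and still so for the second after the job is handed in, while the arm keeps its last pose, push and grip.
It also fails if it takes over 51 s, if anything falls off the work surface, if the arm or the gripper's body presses on something with over 40 N, if the wrist force passes 120 N, or if a joint passes its speed limit or range.

## Working session

There is one attempt and no reset: what is moved stays moved. The work goes in short steps, Python scripts to look and compute and a shell command to move; the robot and the scene stay as the last step left them, time stands still between calls to the robot, and variables do not carry over. Pictures are saved under pics/ and viewed, and the job is handed in when it is done.

```bash
ls; mkdir -p pics; python3 - <<'E'
from workcell import bot
import cv2,json
s=bot.observe();print(s)
for n in("side","top"):
    cv2.imwrite(f"pics/{n}0.png",bot.grab_frame(n)); print(n,bot.get_calibration(n))
E
```

```text
pics
{'clock': 0.0, 'qpos': array([ 1.05381897,  0.52199692, -0.0363191 ,  1.600006  ,  0.02123518,
        1.0210897 , -0.11279889]), 'qd': array([-0.00048279, -0.00110572, -0.00058065, -0.00129917,  0.00100712,
       -0.00227318, -0.00060165]), 'joint_efforts': array([-1.07495322e-03, -9.27126002e+01,  1.97923064e+00, -3.69926977e+01,
        1.76764122e-02,  8.27162003e-03, -7.87523902e-06]), 'position': array([ 0.26985783, -0.5633902 ,  0.24773719]), 'tool_rot': array([-1.4688847 ,  1.56968207,  2.1194876 ]), 'force': array([-0.39746045,  0.90314503, -0.70384613]), 'moment': array([-0.02567077, -0.00443145, -0.01686988]), 'grip_width': 0.08542821657440389}
side {'fx': 470.8086093395387, 'fy': 470.8086093395387, 'cx': 256.06132057780616, 'cy': 192.72415858574945, 'dist_coeffs': array([-0.00699661,  0.        ,  0.        ,  0.        ,  0.        ]), 'R': array([[-0.84452652, -0.53522161, -0.01768567],
       [-0.40246078,  0.656137  , -0.63836475],
       [ 0.35327083, -0.53199817, -0.76953081]]), 't': array([0.38321564, 0.24456174, 1.3467848 ])}
top {'fx': 475.8512713599113, 'fy': 475.8512713599113, 'cx': 249.56417961620596, 'cy': 189.39239424798927, 'dist_coeffs': array([-0.05871476,  0.        ,  0.        ,  0.        ,  0.        ]), 'R': array([[-0.01144393, -0.99991545, -0.00617426],
       [-0.99449368,  0.0120247 , -0.10410437],
       [ 0.10416982,  0.0049489 , -0.99454721]]), 't': array([0.021586  , 0.45538657, 1.62420921])}
```

View pics/side0.png

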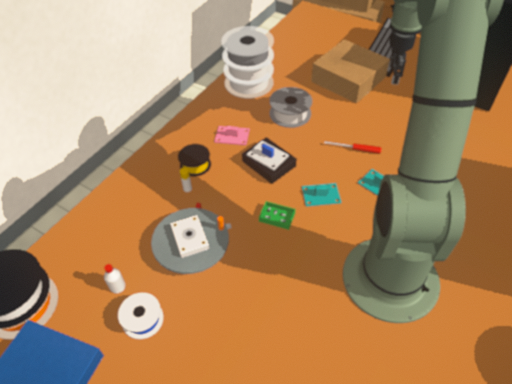

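View pics/top0.png

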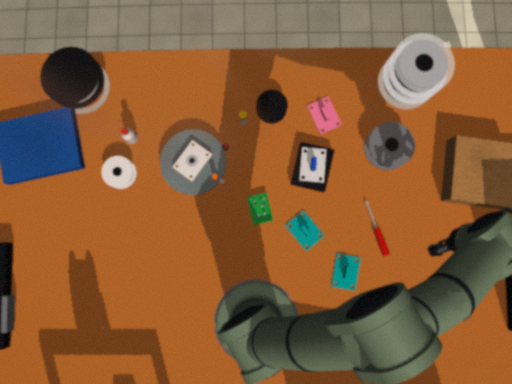

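The side view shows the turntable at about (190,240) and the cover on the black carton at (268,158). In the top view the turntable is at (193,162), the post at (214,177), the red stop at (226,147), and the cover at (313,163). I'll zoom in next.

```bash
python3 - <<'E'
import cv2,numpy as np
t=cv2.imread("pics/top0.png");s=cv2.imread("pics/side0.png")
cv2.imwrite("pics/c1.png",cv2.resize(t[110:210,150:250],None,fx=6,fy=6,interpolation=cv2.INTER_CUBIC))
cv2.imwrite("pics/c2.png",cv2.resize(t[130:200,280:350],None,fx=8,fy=8,interpolation=cv2.INTER_CUBIC))
cv2.imwrite("pics/c3.png",cv2.resize(s[195:280,140:240],None,fx=6,fy=6,interpolation=cv2.INTER_CUBIC))
cv2.imwrite("pics/c4.png",cv2.resize(s[130:190,235:305],None,fx=8,fy=8,interpolation=cv2.INTER_CUBIC))
E
```

```text
(no output)
```

View pics/c1.png

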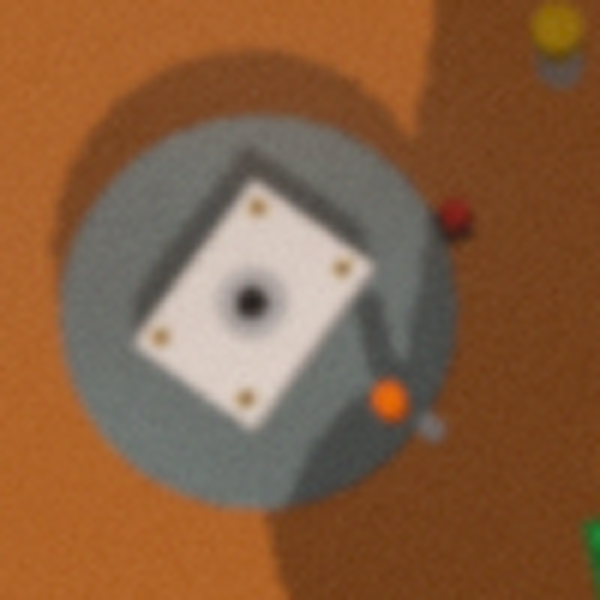

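View pics/c2.png

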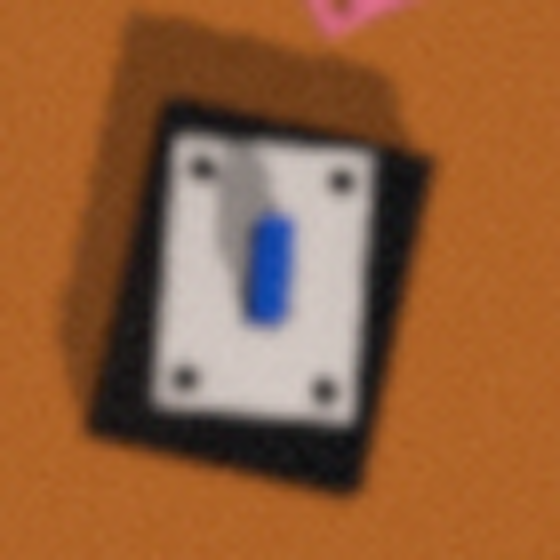

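View pics/c3.png

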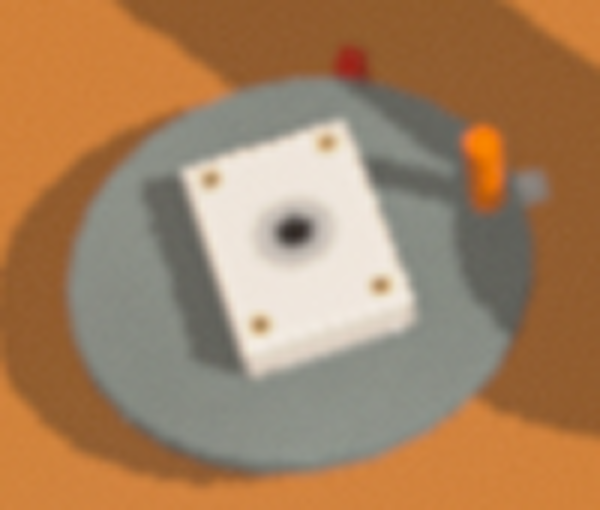

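View pics/c4.png

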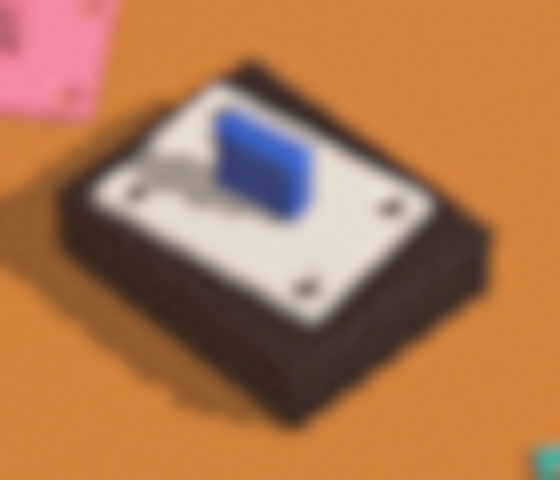

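```bash
cat > h.py <<'E'
import cv2,numpy as np
from scipy.optimize import least_squares
from workcell import bot
CAL={n:bot.get_calibration(n) for n in("side","top")}
def proj(n,P):
    c=CAL[n];K=np.array([[c['fx'],0,c['cx']],[0,c['fy'],c['cy']],[0,0,1]])
    r,_=cv2.Rodrigues(c['R'])
    return cv2.projectPoints(np.atleast_2d(np.array(P,float)),r,c['t'],K,c['dist_coeffs'])[0][:,0]
def back(n,uv,z):
    c=CAL[n];K=np.array([[c['fx'],0,c['cx']],[0,c['fy'],c['cy']],[0,0,1]])
    p=cv2.undistortPoints(np.array([[uv]],float),K,c['dist_coeffs'])[0,0]
    d=c['R'].T@np.array([p[0],p[1],1]);o=-c['R'].T@c['t'];return o+d*(z-o[2])/d[2]
def cent(img,uv,f,r=4,it=4):
    """weighted centroid of score f(bgr float) around uv"""
    w=np.clip(f(img.astype(float)),0,None);v,u=np.mgrid[:img.shape[0],:img.shape[1]]
    p=np.array(uv,float)
    for _ in range(it):
        m=w*(np.hypot(u-p[0],v-p[1])<=r)
        if m.sum()==0:return None
        p=np.array([(m*u).sum(),(m*v).sum()])/m.sum()
    return p
sat=lambda im:im.max(2)-im.min(2)
brass=lambda im:im[...,2]-im[...,0]-35
dark=lambda im:150-im.mean(2)
orange=lambda im:(im[...,2]-im[...,0]-150)*(im[...,1]<190)*(im[...,2]>200)
red=lambda im:im[...,2]-2.2*im[...,1]-30
blue=lambda im:im[...,0]-1.6*im[...,2]-30
XY=np.array([[46,30],[-46,30],[-46,-30],[46,-30]])/1000.
def rig(p,z,xy=XY):
    c,s=np.cos(p[2]),np.sin(p[2]);q=xy@np.array([[c,s],[-s,c]])+p[:2]
    return np.c_[q,np.full(len(q),z)]
def fit(obs,z,p0,xy=XY):
    """obs: list (cam,idx,uv)"""
    def f(p):
        P=rig(p,z,xy);return np.concatenate([proj(n,P[i])[0]-uv for n,i,uv in obs])
    r=least_squares(f,p0);return r.x,np.round(r.fun.reshape(-1,2),2)
E
python3 - <<'E'
from h import *
t=cv2.imread("pics/top0.png");s=cv2.imread("pics/side0.png")
def cc(l,k,o):return [((a+.5)/k-.5+o[0],(b+.5)/k-.5+o[1]) for a,b in l]
it=cc([(258,207),(160,336),(246,398),(342,267)],6,(150,110))
# side: in crop c3; order by projecting from top fit
it=[cent(t,p,brass,3) for p in it]
obt=[("top",i,it[i]) for i in range(4)]
p,r=fit(obt,.066,[.5,.2,.5]);print("hub top",p,r.tolist())
pr=proj("side",rig(p,.066))
iss=[cent(s,q,brass,3) for q in pr];print(pr,iss)
obs=[("side",i,iss[i]) for i in range(4)]
ps,r=fit(obs,.066,p);print("hub side",ps,r.tolist())
hub,r=fit(obt+obs,.066,p);print("hub",hub,r.tolist())
rt=cent(t,cc([(456,215)],6,(150,110))[0],red,5);rs=cent(s,cc([(350,60)],6,(140,195))[0],red,5)
print("red",rt,back("top",rt,.04),rs,back("side",rs,.04))
for n,u in(("top",rt),("side",rs)):
    d=back(n,u,.044)[:2]-hub[:2];print("stop dist",np.hypot(*d),"base yaw deg",np.degrees(np.arctan2(d[1],d[0])-np.arctan2(-126,17)))
print("hub yaw deg",np.degrees(hub[2]))
print("post",rig(hub,.092,np.array([[0,-.098]])))
it=[cent(t,q,dark,3) for q in cc([(202,168),(341,181),(324,391),(184,378)],8,(280,130))]
# x along long side: choose 0,1 along x
xy=XY[[0,3,2,1]]
ob=[("top",i,it[i]) for i in range(4)]
c,r=fit(ob,.0425,[.55,-.1,0],xy);print("cover top",c,r.tolist())
pr=proj("side",rig(c,.0425,xy));print(pr)
iss=[cent(s,q,dark,3) for q in pr];print(iss)
ob2=[("side",i,iss[i]) for i in(0,1,2,3)]
for sel in ([0,1,2,3],[0,2,3],[1,2,3]):
  c2,r=fit([ob2[k] for k in sel],.0425,c,xy);print("cover side",sel,c2,r.tolist())
b=cent(t,cc([(270,268)],8,(280,130))[0],blue,8);print("rib top",back("top",b,.075))
E
```

```text
hub top [ 0.55424503  0.21277178 -0.63806607] [[-0.04, -0.02], [0.09, -0.02], [0.0, -0.04], [-0.05, 0.08]]
[[173.86377518 224.58501987]
 [182.06853077 248.89343257]
 [202.18140125 242.38270729]
 [193.26507958 218.55040016]] [array([174.58305085, 224.30169492]), array([182.87288136, 248.68644068]), array([203.11764706, 242.14379085]), array([193.94166667, 218.29444444])]
hub side [ 0.55281417  0.21087364 -0.63536854] [[0.02, 0.08], [0.05, -0.04], [-0.11, -0.05], [0.04, 0.02]]
hub [ 0.55338288  0.2116747  -0.63630307] [[0.25, 0.22], [0.42, 0.26], [0.35, 0.21], [0.26, 0.3], [-0.28, 0.17], [-0.3, 0.07], [-0.45, 0.08], [-0.26, 0.12]]
red [225.40677966 145.24345146] [0.60878519 0.09811577 0.04      ] [197.8858478 205.064753 ] [0.60731517 0.09777276 0.04      ]
stop dist 0.12620389964527018 base yaw deg 17.951629854642974
stop dist 0.122985209258151 base yaw deg 17.149417961218774
hub yaw deg -36.45748063442376
post [[0.49514872 0.13285349 0.092     ]]
cover top [ 0.53712127 -0.20184036 -0.1123869 ] [[-0.21, -0.11], [0.1, 0.11], [0.02, 0.07], [0.09, -0.07]]
[[250.88593231 153.45407183]
 [261.73855994 143.73378031]
 [282.8723908  155.34335909]
 [272.15349126 165.51261626]]
[array([252.  , 153.36]), array([263.98390926, 147.90477447]), array([283.4375, 155.875 ]), array([272.87142857, 165.75714286])]
cover side [0, 1, 2, 3] [ 0.53087096 -0.19918363 -0.13627637] [[0.05, 0.98], [-0.77, -3.14], [0.6, 0.91], [0.1, 1.06]]
cover side [0, 2, 3] [ 0.53401725 -0.20266579 -0.134123  ] [[-0.18, 0.04], [0.32, -0.09], [-0.13, 0.04]]
cover side [1, 2, 3] [ 0.52983024 -0.19740241 -0.10756375] [[-1.21, -2.62], [0.63, 1.02], [0.54, 1.4]]
rib top [ 0.5365864  -0.20016445  0.075     ]
```

```bash
cat >> h.py <<'E'
from scipy.spatial.transform import Rotation as Ro
def Rnow(s):return Ro.from_euler('xyz',s['tool_rot'])
def down(jaw_deg):
    """tool down, tool y at world heading jaw_deg"""
    a=np.radians(jaw_deg);y=np.array([np.cos(a),np.sin(a),0]);x=np.array([0,0,-1.]);return Ro.from_matrix(np.c_[x,y,np.cross(x,y)])
def row(pos,jaw,s=None):
    s=s or bot.observe();R=Rnow(s)
    cands=[(R.inv()*down(jaw+k)).as_rotvec(degrees=True) for k in(0,180)]
    w=min(cands,key=np.linalg.norm) 
    t=R.inv().apply(np.array(pos)-s['position'])
    print("t",np.round(t,4),"w",np.round(w,2))
def st():
    s=bot.observe();R=Rnow(s);y=R.as_matrix()[:,1]
    print(round(s['clock'],2),"pos",np.round(s['position'],4),"jaw",round(np.degrees(np.arctan2(y[1],y[0])),2),"xaxis",np.round(R.as_matrix()[:,0],3),"F",np.round(s['force'],1),"w",round(s['grip_width'],4),"q",np.round(s['qpos'],2))
E
python3 - <<'E'
from h import *
st()
C=np.array([.5535,.2117])
def at(phi,r=.098):return C+r*np.array([np.cos(np.radians(phi)),np.sin(np.radians(phi))])
print(at(-155),at(-87))
for j in (0,90,-10,80): row([*at(-155),.2],j)
E
```

```text
0.1 pos [ 0.2699 -0.5634  0.2478] jaw -64.4 xaxis [-0.     0.001 -1.   ] F [-0.8 -0.5 -0.6] w 0.0851 q [ 1.05  0.52 -0.04  1.6   0.02  1.02 -0.11]
[0.46468184 0.17028341] [0.55862892 0.11383431]
t [ 0.0483 -0.5775 -0.4927] w [-6.44e+01 -3.00e-02  5.00e-02]
t [ 0.0483 -0.5775 -0.4927] w [2.56e+01 2.00e-02 6.00e-02]
t [ 0.0483 -0.5775 -0.4927] w [-5.44e+01 -3.00e-02  5.00e-02]
t [ 0.0483 -0.5775 -0.4927] w [3.56e+01 2.00e-02 6.00e-02]
```

```bash
python3 - <<'E'
from h import *
row([.40,-.22,.23],-30)
E
```

```text
t [ 0.018  -0.2535 -0.2657] w [-3.44e+01 -2.00e-02  6.00e-02]
```

```bash
python3 -m creep '[{"tx":0.018,"ty":-0.2535,"tz":-0.2657,"wx":-34,"claw":1},{"tx":0.018,"ty":-0.2535,"tz":-0.2657,"wx":-34,"claw":1},{"tx":0.018,"ty":-0.2535,"tz":-0.2657,"wx":-34,"claw":1},{"tx":0.018,"ty":-0.2535,"tz":-0.2657,"wx":-34,"claw":1},{"tx":0.018,"ty":-0.2535,"tz":-0.2657,"wx":-34,"claw":1},{"tx":0.018,"ty":-0.2535,"tz":-0.2657,"wx":-34,"claw":1},{"tx":0.018,"ty":-0.2535,"tz":-0.2657,"wx":-34,"claw":1},{"tx":0.018,"ty":-0.2535,"tz":-0.2657,"wx":-34,"claw":1}]' 60; python3 - <<'E'
from h import *
st();row([.465,.17,.2],0)
E
```

```text
0.1 pos [ 0.2699 -0.5634  0.2478] jaw -64.4 xaxis [-0.     0.001 -1.   ] F [-0.8 -0.5 -0.6] w 0.0851 q [ 1.05  0.52 -0.04  1.6   0.02  1.02 -0.11]
t [ 0.0483 -0.5771 -0.4928] w [-6.44e+01 -3.00e-02  5.00e-02]$[0]: bad value
```

```bash
python3 -m creep '[{"wx":-8,"wy":0,"wz":0,"tx":0.0,"ty":-0.03,"tz":-0.03,"claw":1}]' 60; python3 -c "
from h import *
st()"; python3 -m creep --help
```

```text
clock: 0.2
position: [0.2817, -0.526, 0.247]
tool_rot: [-0.465, 1.569, -3.024]
force: [1.4, 0.1, 0.2]
grip_width: 0.0729
0.2 pos [ 0.2817 -0.526   0.247 ] jaw -56.68 xaxis [-0.002 -0.    -1.   ] F [1.4 0.1 0.2] w 0.0729 q [ 1.03  0.48 -0.07  1.68  0.04  0.99 -0.05]invalid input: not JSON, or not a number
```

```bash
python3 -m creep '[{"wx":-27,"wy":0,"wz":0,"tx":0.017,"ty":-0.19,"tz":-0.27,"claw":1},{"wx":-27,"wy":0,"wz":0,"tx":0.017,"ty":-0.19,"tz":-0.27,"claw":1},{"wx":-27,"wy":0,"wz":0,"tx":0.017,"ty":-0.19,"tz":-0.27,"claw":1},{"wx":-27,"wy":0,"wz":0,"tx":0.017,"ty":-0.19,"tz":-0.27,"claw":1},{"wx":-27,"wy":0,"wz":0,"tx":0.017,"ty":-0.19,"tz":-0.27,"claw":1},{"wx":-27,"wy":0,"wz":0,"tx":0.017,"ty":-0.19,"tz":-0.27,"claw":1},{"wx":-27,"wy":0,"wz":0,"tx":0.017,"ty":-0.19,"tz":-0.27,"claw":1},{"wx":-27,"wy":0,"wz":0,"tx":0.017,"ty":-0.19,"tz":-0.27,"claw":1}]' 60; python3 - <<'E'
from h import *
st();row([.465,.17,.2],0)
E
```

```text
clock: 1.0
position: [0.4041, -0.2154, 0.2296]
tool_rot: [-1.424, 1.569, 2.776]
force: [-1.0, -0.5, -0.2]
grip_width: -0.0001
1.0 pos [ 0.4041 -0.2154  0.2296] jaw -29.36 xaxis [-0.002  0.001 -1.   ] F [-1.  -0.5 -0.2] w -0.0001 q [ 0.61  0.3  -0.31  2.03  0.12  0.83 -0.27]
t [ 0.0297 -0.1359 -0.3657] w [-2.936e+01 -1.000e-02  1.100e-01]
```

```bash
python3 -m creep '[{"wx":-29.4,"wy":0,"wz":0.1,"tx":0.03,"ty":-0.136,"tz":-0.366,"claw":1},{"wx":-29.4,"wy":0,"wz":0.1,"tx":0.03,"ty":-0.136,"tz":-0.366,"claw":1},{"wx":-29.4,"wy":0,"wz":0.1,"tx":0.03,"ty":-0.136,"tz":-0.366,"claw":1},{"wx":-29.4,"wy":0,"wz":0.1,"tx":0.03,"ty":-0.136,"tz":-0.366,"claw":1},{"wx":-29.4,"wy":0,"wz":0.1,"tx":0.03,"ty":-0.136,"tz":-0.366,"claw":1},{"wx":-29.4,"wy":0,"wz":0.1,"tx":0.03,"ty":-0.136,"tz":-0.366,"claw":1},{"wx":-29.4,"wy":0,"wz":0.1,"tx":0.03,"ty":-0.136,"tz":-0.366,"claw":1},{"wx":-29.4,"wy":0,"wz":0.1,"tx":0.03,"ty":-0.136,"tz":-0.366,"claw":1}]' 60; python3 - <<'E'
from h import *
st();row([.462,.172,.077],0)
E
```

```text
clock: 1.8
position: [0.4653, 0.1719, 0.1994]
tool_rot: [-1.951, 1.571, 2.761]
force: [-0.3, -0.7, 0.1]
grip_width: -0.0
1.8 pos [0.4653 0.1719 0.1994] jaw 0.01 xaxis [-0.  0. -1.] F [-0.3 -0.7  0.1] w -0.0 q [-0.06  0.43 -0.53  1.96  0.29  0.83 -0.75]
t [ 1.224e-01 -3.200e-03 -1.000e-04] w [ 0.01 -0.01  0.01]
```

```bash
python3 -m creep '[{"wx":0,"wy":0,"wz":0,"tx":0.04,"ty":-0.003,"tz":0,"claw":1},{"wx":0,"wy":0,"wz":0,"tx":0.08,"ty":-0.003,"tz":0,"claw":1},{"wx":0,"wy":0,"wz":0,"tx":0.11,"ty":-0.003,"tz":0,"claw":1},{"wx":0,"wy":0,"wz":0,"tx":0.123,"ty":-0.003,"tz":0,"claw":1},{"wx":0,"wy":0,"wz":0,"tx":0.123,"ty":-0.003,"tz":0,"claw":1}]' 60; python3 - <<'E'
from h import *
st()
cv2.imwrite("pics/s1.png",cv2.resize(bot.grab_frame("side")[170:290,130:250],None,fx=5,fy=5))
C=np.array([.5535,.2117])
for p in range(-150,-80,10):
    a=np.radians(p);print(p);row([*(C+.098*np.array([np.cos(a),np.sin(a)])),.077],p+100)
E
```

```text
clock: 2.3
position: [0.4618, 0.1714, 0.0753]
tool_rot: [-1.208, 1.568, -2.779]
force: [-0.2, 0.1, 0.8]
grip_width: -0.0001
2.3 pos [0.4618 0.1714 0.0753] jaw 0.0 xaxis [-0.003 -0.001 -1.   ] F [-0.2  0.1  0.8] w -0.0001 q [-0.16  0.62 -0.42  2.05  0.46  0.56 -0.9 ]
-150
t [-0.0003  0.0062  0.009 ] w [4.999e+01 3.000e-02 4.000e-02]
-140
t [-0.0003  0.016   0.023 ] w [3.999e+01 3.000e-02 4.000e-02]
-130
t [-0.0003  0.0281  0.0351] w [2.999e+01 2.000e-02 4.000e-02]
-120
t [-0.0003  0.0421  0.0449] w [19.99  0.02  0.04]
-110
t [-0.0004  0.0576  0.0521] w [9.99 0.02 0.04]
-100
t [-0.0004  0.0741  0.0565] w [-0.01  0.01  0.04]
-90
t [-0.0004  0.0911  0.058 ] w [-1.001e+01  1.000e-02  4.000e-02]
```

View pics/s1.png

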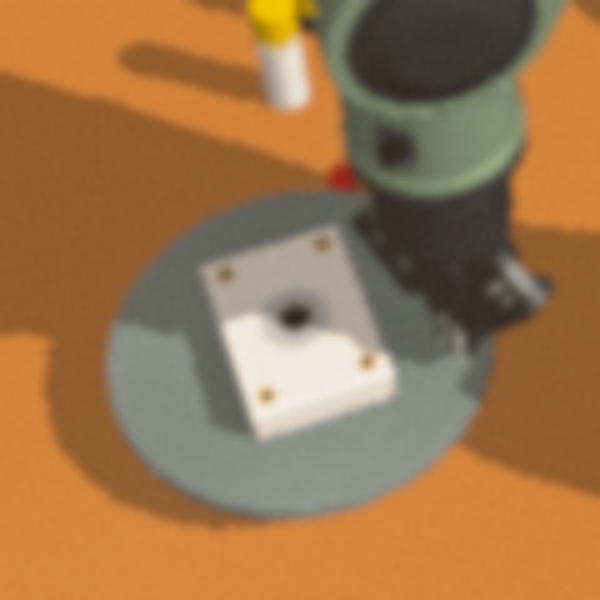

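The gripper is behind the post at side crop (450,290), and the hub hasn't moved. I'll push along the arc.

```bash
python3 -m creep '[{"wx":0,"wy":0,"wz":0,"tx":0,"ty":0.006,"tz":0.009,"claw":1},{"wx":0,"wy":0,"wz":0,"tx":0,"ty":0.011,"tz":0.016,"claw":1},{"wx":0,"wy":0,"wz":0,"tx":0,"ty":0.016,"tz":0.023,"claw":1},{"wx":0,"wy":0,"wz":0,"tx":0,"ty":0.022,"tz":0.029,"claw":1},{"wx":0,"wy":0,"wz":0,"tx":0,"ty":0.028,"tz":0.035,"claw":1},{"wx":0,"wy":0,"wz":0,"tx":0,"ty":0.035,"tz":0.04,"claw":1},{"wx":0,"wy":0,"wz":0,"tx":0,"ty":0.042,"tz":0.045,"claw":1},{"wx":0,"wy":0,"wz":0,"tx":0,"ty":0.05,"tz":0.049,"claw":1}]' 60; python3 - <<'E'
from h import *
st()
cv2.imwrite("pics/s2.png",cv2.resize(bot.grab_frame("side")[170:290,130:250],None,fx=5,fy=5))
C=np.array([.5535,.2117])
for p in range(-120,-75,5):
    a=np.radians(p);print(p);row([*(C+.098*np.array([np.cos(a),np.sin(a)])),.077],10)
E
```

```text
clock: 3.15
position: [0.5128, 0.1219, 0.0767]
tool_rot: [-1.087, 1.569, -2.658]
force: [-2.6, 1.6, 0.4]
grip_width: 0.0
3.15 pos [0.5128 0.1219 0.0767] jaw -0.03 xaxis [-0.001 -0.001 -1.   ] F [-2.6  1.6  0.4] w 0.0 q [-0.03  0.65 -0.43  1.97  0.45  0.62 -0.76]
-120
t [-0.0004 -0.0096 -0.0057] w [-10.09   0.05   0.03]
-115
t [-0.0004 -0.002  -0.0017] w [-10.09   0.05   0.03]
-110
t [-0.0004  0.0059  0.0015] w [-10.09   0.05   0.03]
-105
t [-0.0004  0.0141  0.0041] w [-10.09   0.05   0.03]
-100
t [-0.0004  0.0224  0.0059] w [-10.09   0.05   0.03]
-95
t [-0.0004  0.0309  0.007 ] w [-10.09   0.05   0.03]
-90
t [-0.0004  0.0394  0.0074] w [-10.09   0.05   0.03]
-85
t [-0.0004  0.048   0.007 ] w [-10.09   0.05   0.03]
-80
t [-0.0004  0.0565  0.0059] w [-10.09   0.05   0.03]
```

View pics/s2.png

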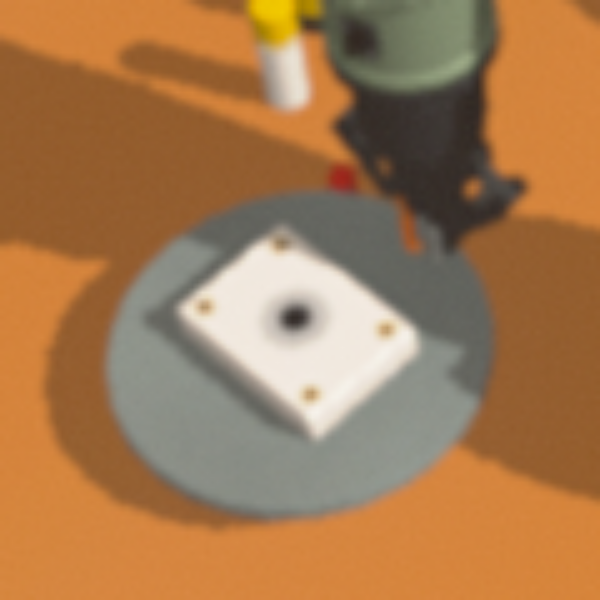

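The fingers are in contact with the post at crop (410,230) and the hub has rotated. Continue.

```bash
python3 -m creep '[{"wx":-2,"wy":0,"wz":0,"tx":0,"ty":0.006,"tz":0.0015,"claw":1},{"wx":-4,"wy":0,"wz":0,"tx":0,"ty":0.013,"tz":0.004,"claw":1},{"wx":-6,"wy":0,"wz":0,"tx":0,"ty":0.02,"tz":0.0055,"claw":1},{"wx":-8,"wy":0,"wz":0,"tx":0,"ty":0.026,"tz":0.0065,"claw":1},{"wx":-10,"wy":0,"wz":0,"tx":0,"ty":0.031,"tz":0.007,"claw":1},{"wx":-10,"wy":0,"wz":0,"tx":0,"ty":0.031,"tz":0.007,"claw":1}]' 60; python3 - <<'E'
from h import *
st()
s=bot.grab_frame("side");cv2.imwrite("pics/s3.png",cv2.resize(s[170:290,130:250],None,fx=5,fy=5))
for y in np.radians(np.arange(-10,20,3)):
    h=[.5528,.2109,y];q=proj("side",rig(h,.066));c=[cent(s,a,brass,3) for a in q]
    if any(k is None for k in c):continue
    p,r=fit([("side",i,c[i]) for i in range(4)],.066,h);print(round(np.degrees(y)),p[:2],np.degrees(p[2]),abs(r).max())
C=np.array([.5535,.2117])
for p in range(-95,-75,3):
    a=np.radians(p);print(p);row([*(C+.098*np.array([np.cos(a),np.sin(a)])),.077],15)
E
```

```text
clock: 3.8
position: [0.5456, 0.1136, 0.0764]
tool_rot: [-0.569, 1.57, -1.967]
force: [-0.6, -1.7, -0.9]
grip_width: -0.0
3.8 pos [0.5456 0.1136 0.0764] jaw 9.9 xaxis [-0.    -0.001 -1.   ] F [-0.6 -1.7 -0.9] w -0.0 q [ 0.03  0.7  -0.48  1.89  0.49  0.68 -0.57]
-4 [0.55284848 0.21089449] 9.507761424381577 0.1
-1 [0.55284848 0.21089449] 9.507761429298968 0.1
2 [0.55284848 0.21089449] 9.507761424512958 0.1
5 [0.55284848 0.21089449] 9.507761416348293 0.1
8 [0.55284848 0.21089449] 9.507761433762008 0.1
11 [0.55284848 0.21089449] 9.50776143812833 0.1
14 [0.55284848 0.21089449] 9.507761413857418 0.1
17 [0.55284848 0.21089449] 9.507761418556123 0.1
-95
t [-0.0005 -0.0002 -0.0004] w [-5.17  0.05  0.04]
-92
t [-0.0005  0.0048  0.0007] w [-5.17  0.05  0.04]
-89
t [-0.0005  0.0098  0.0017] w [-5.17  0.05  0.04]
-86
t [-0.0005  0.0149  0.0023] w [-5.17  0.05  0.04]
-83
t [-0.0005  0.02    0.0027] w [-5.17  0.05  0.04]
-80
t [-0.0006  0.0252  0.0028] w [-5.17  0.05  0.04]
-77
t [-0.0006  0.0303  0.0027] w [-5.17  0.05  0.04]
```

View pics/s3.png

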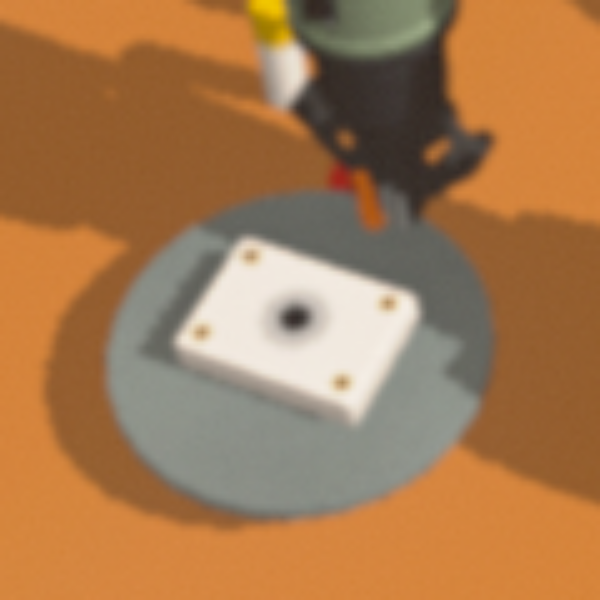

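```bash
python3 - <<'E'
from h import *
print(back("top",(242.5,114.5),.09), back("side",(183,173),.09))
E
```

```text
[0.70381747 0.03688847 0.09      ] [0.69758479 0.04699064 0.09      ]
```

```bash
python3 -m creep '[{"wx":-2,"wy":0,"wz":0,"tx":0,"ty":0.003,"tz":0.0005,"claw":1},{"wx":-4,"wy":0,"wz":0,"tx":0,"ty":0.006,"tz":0.001,"claw":1},{"wx":-5,"wy":0,"wz":0,"tx":0,"ty":0.009,"tz":0.0015,"claw":1},{"wx":-5,"wy":0,"wz":0,"tx":0,"ty":0.011,"tz":0.002,"claw":1},{"wx":-5,"wy":0,"wz":0,"tx":0,"ty":0.012,"tz":0.002,"claw":1}]' 60
python3 - <<'E'
from h import *
st()
s=bot.grab_frame("side")
h=[.5528,.2109,.25];q=proj("side",rig(h,.066));c=[cent(s,a,brass,3) for a in q]
p,r=fit([("side",i,c[i]) for i in range(4)],.066,h);print(p[:2],np.degrees(p[2]),abs(r).max())
E
```

```text
clock: 4.35
position: [0.5574, 0.1138, 0.0764]
tool_rot: [-0.906, 1.57, -2.219]
force: [-2.0, -0.0, 0.8]
grip_width: 0.0001
4.35 pos [0.5574 0.1138 0.0764] jaw 14.77 xaxis [-0.001 -0.001 -1.   ] F [-2.  -0.   0.8] w 0.0001 q [ 0.04  0.71 -0.5   1.85  0.51  0.7  -0.49]
[0.55301678 0.21105865] 16.170116530449356 0.1
```

```bash
python3 -m creep '[{"wx":0,"wy":0,"wz":0,"tx":0,"ty":0.001,"tz":0,"claw":1},{"wx":0,"wy":0,"wz":0,"tx":0,"ty":0.002,"tz":0,"claw":1},{"wx":0,"wy":0,"wz":0,"tx":0,"ty":0.003,"tz":0,"claw":1}]' 60
python3 - <<'E'
from h import *
st()
s=bot.grab_frame("side")
h=[.5528,.2109,.28];q=proj("side",rig(h,.066));c=[cent(s,a,brass,3) for a in q]
p,r=fit([("side",i,c[i]) for i in range(4)],.066,h);print(p[:2],np.degrees(p[2]),abs(r).max())
E
python3 -m creep '[{"wx":0,"wy":0,"wz":0,"tx":0,"ty":0.001,"tz":0,"claw":1},{"wx":0,"wy":0,"wz":0,"tx":0,"ty":0.002,"tz":0,"claw":1}]' 60
```

```text
clock: 4.7
position: [0.5604, 0.1145, 0.0764]
tool_rot: [-0.761, 1.569, -2.074]
force: [-2.7, -1.2, -0.2]
grip_width: 0.0
4.7 pos [0.5604 0.1145 0.0764] jaw 14.76 xaxis [-0.001 -0.001 -1.   ] F [-2.7 -1.2 -0.2] w 0.0 q [ 0.04  0.72 -0.5   1.85  0.51  0.71 -0.49]
[0.55286582 0.21082653] 17.999910771677257 0.09
clock: 4.95
position: [0.5615, 0.1147, 0.0762]
tool_rot: [-1.125, 1.567, -2.439]
force: [-13.8, -3.1, 9.9]
grip_width: -0.0003
```

```bash
python3 -m creep '[{"wx":0,"wy":0,"wz":0,"tx":0,"ty":0.001,"tz":0,"claw":1},{"wx":0,"wy":0,"wz":0,"tx":0,"ty":0.001,"tz":0,"claw":1}]' 60
python3 - <<'E'
from h import *
st()
s=bot.grab_frame("side");t=bot.grab_frame("top")
cv2.imwrite("pics/s4.png",cv2.resize(s[170:290,130:250],None,fx=5,fy=5));cv2.imwrite("pics/t4.png",t)
h=[.5528,.2109,.31];q=proj("side",rig(h,.066));c=[cent(s,a,brass,3) for a in q]
p,r=fit([("side",i,c[i]) for i in range(4)],.066,h);print(p[:2],np.degrees(p[2]),abs(r).max())
E
```

```text
clock: 5.15
position: [0.5615, 0.1147, 0.0763]
tool_rot: [-1.222, 1.565, -2.536]
force: [-11.7, -2.8, 11.0]
grip_width: -0.0
5.15 pos [0.5615 0.1147 0.0763] jaw 14.76 xaxis [-0.005 -0.003 -1.   ] F [-11.7  -2.8  11. ] w -0.0 q [ 0.04  0.72 -0.5   1.84  0.5   0.72 -0.48]
[0.55278086 0.21078541] 18.528031612005183 0.23
```

View pics/s4.png

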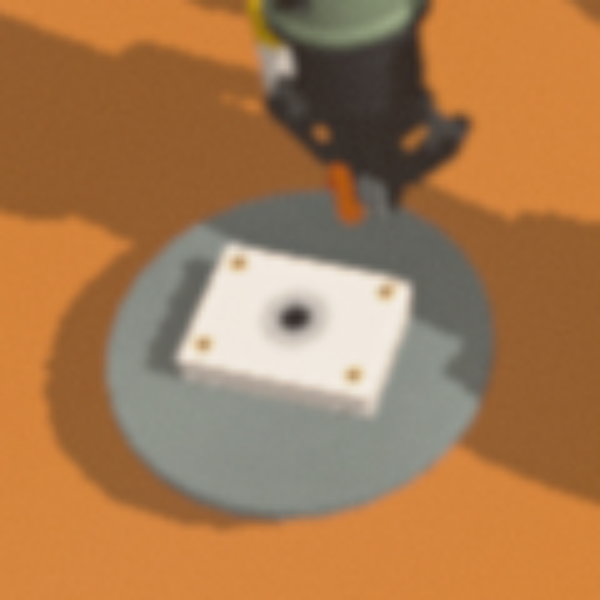

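The disc is at the stop: 12 N steady, and the angle and position have stopped changing. Back off and lift.

```bash
python3 -m creep '[{"wx":0,"wy":0,"wz":0,"tx":0,"ty":-0.008,"tz":0,"claw":1},{"wx":0,"wy":0,"wz":0,"tx":0,"ty":-0.02,"tz":0,"claw":1},{"wx":0,"wy":0,"wz":0,"tx":-0.03,"ty":-0.02,"tz":0,"claw":1},{"wx":0,"wy":0,"wz":0,"tx":-0.08,"ty":-0.02,"tz":0,"claw":1},{"wx":0,"wy":0,"wz":0,"tx":-0.12,"ty":-0.02,"tz":0,"claw":1},{"wx":0,"wy":0,"wz":0,"tx":-0.12,"ty":-0.02,"tz":0,"claw":1}]' 60
python3 - <<'E'
from h import *
st();row([.5365,-.2015,.15],83.2)
E
```

```text
clock: 5.85
position: [0.5447, 0.1108, 0.2014]
tool_rot: [0.831, 1.567, -0.482]
force: [0.1, 0.0, -0.5]
grip_width: 0.0002
5.85 pos [0.5447 0.1108 0.2014] jaw 14.74 xaxis [ 0.003 -0.002 -1.   ] F [ 0.1  0.  -0.5] w 0.0002 q [ 0.13  0.53 -0.6   1.81  0.37  0.92 -0.38]
t [ 0.0519 -0.0875  0.2998] w [-6.846e+01  2.100e-01 -5.000e-02]
```

```bash
python3 -m creep '[{"wx":-68,"wy":0,"wz":0,"tx":0.03,"ty":-0.0875,"tz":0.3,"claw":0},{"wx":-68,"wy":0,"wz":0,"tx":0.03,"ty":-0.0875,"tz":0.3,"claw":0},{"wx":-68,"wy":0,"wz":0,"tx":0.03,"ty":-0.0875,"tz":0.3,"claw":0},{"wx":-68,"wy":0,"wz":0,"tx":0.03,"ty":-0.0875,"tz":0.3,"claw":0},{"wx":-68,"wy":0,"wz":0,"tx":0.03,"ty":-0.0875,"tz":0.3,"claw":0},{"wx":-68,"wy":0,"wz":0,"tx":0.03,"ty":-0.0875,"tz":0.3,"claw":0},{"wx":-68,"wy":0,"wz":0,"tx":0.03,"ty":-0.0875,"tz":0.3,"claw":0},{"wx":-68,"wy":0,"wz":0,"tx":0.03,"ty":-0.0875,"tz":0.3,"claw":0}]' 40
python3 - <<'E'
from h import *
st();s=bot.grab_frame("side");t=bot.grab_frame("top")
cv2.imwrite("pics/t5.png",t);cv2.imwrite("pics/s5.png",s)
cv2.imwrite("pics/v5.png",np.hstack([cv2.resize(t[90:210,150:250],None,fx=4,fy=4),cv2.resize(s[190:280,140:235],(400,480))]))
for n,im in(("top",t),("side",s)):
    h=[.5535,.2117,np.radians(18.5)];q=proj(n,rig(h,.066));c=[cent(im,a,brass,3) for a in q]
    p,r=fit([(n,i,c[i]) for i in range(4)],.066,h);print(n,p,np.degrees(p[2]),abs(r).max())
row([.5365,-.2015,.071],83.2)
E
```

```text
clock: 6.65
position: [0.5355, -0.206, 0.1709]
tool_rot: [-0.708, 1.567, -0.85]
force: [0.4, 1.2, 0.5]
grip_width: 0.0852
6.65 pos [ 0.5355 -0.206   0.1709] jaw 81.88 xaxis [ 0.002 -0.003 -1.   ] F [0.4 1.2 0.5] w 0.0852 q [ 0.83  0.66 -0.83  1.78  0.59  0.96  1.18]
top [0.55409697 0.21237031 0.32013004] 18.34210022823871 0.1
side [0.55277186 0.21088513 0.3234428 ] 18.53190718644172 0.17
t [ 0.1003  0.001  -0.    ] w [-1.28  0.17  0.03]
```

View pics/v5.png

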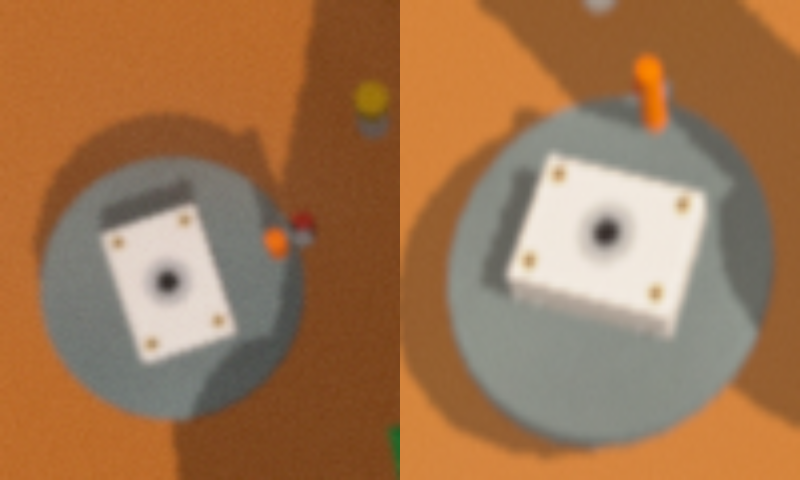

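The lug touches the red block at left crop (302,228), hub yaw is 18.4°. Descend on the rib.

```bash
python3 -m creep '[{"wx":-1.3,"wy":0.2,"wz":0,"tx":0.04,"ty":0.001,"tz":-0.003,"claw":0},{"wx":-1.3,"wy":0.2,"wz":0,"tx":0.075,"ty":0.001,"tz":-0.003,"claw":0},{"wx":-1.3,"wy":0.2,"wz":0,"tx":0.092,"ty":0.001,"tz":-0.003,"claw":0},{"wx":-1.3,"wy":0.2,"wz":0,"tx":0.101,"ty":0.001,"tz":-0.003,"claw":0},{"wx":-1.3,"wy":0.2,"wz":0,"tx":0.101,"ty":0.001,"tz":-0.003,"claw":0}]' 40
python3 - <<'E'
from h import *
st();s=bot.grab_frame("side");t=bot.grab_frame("top")
cv2.imwrite("pics/v6.png",np.hstack([cv2.resize(t[120:210,265:365],(400,360)),cv2.resize(s[110:200,220:320],(400,360))]))
row([.5365,-.2025,.07],83.2)
E
```

```text
clock: 7.25
position: [0.5337, -0.2006, 0.0702]
tool_rot: [-2.744, 1.57, -2.863]
force: [0.0, -0.3, 0.9]
grip_width: 0.0853
7.25 pos [ 0.5337 -0.2006  0.0702] jaw 83.17 xaxis [-0.001 -0.    -1.   ] F [ 0.  -0.3  0.9] w 0.0853 q [ 0.76  0.79 -0.73  1.84  0.73  0.8   1.09]
t [ 0.0015 -0.0013  0.0023] w [-0.01  0.06  0.05]
```

View pics/v6.png

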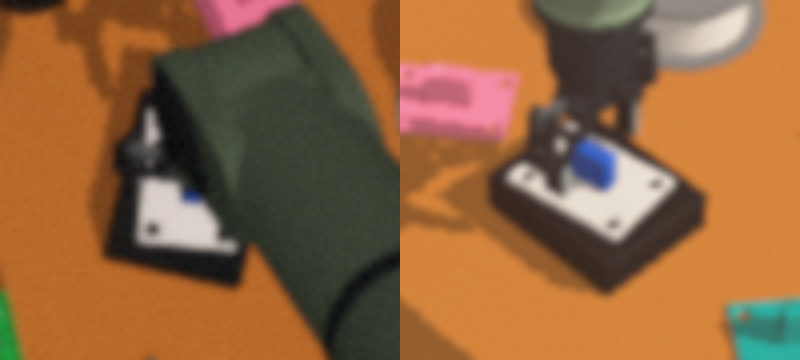

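The fingers straddle the rib (right view, rib at 595,165). Close.

```bash
python3 -m creep '[{"wx":0,"wy":0,"wz":0,"tx":0.001,"ty":-0.001,"tz":0.002,"claw":0},{"wx":0,"wy":0,"wz":0,"tx":0.001,"ty":-0.001,"tz":0.002,"claw":0.5},{"wx":0,"wy":0,"wz":0,"tx":0.001,"ty":-0.001,"tz":0.002,"claw":1},{"wx":0,"wy":0,"wz":0,"tx":0.001,"ty":-0.001,"tz":0.002,"claw":1},{"wx":0,"wy":0,"wz":0,"tx":0.001,"ty":-0.001,"tz":0.002,"claw":1},{"wx":0,"wy":0,"wz":0,"tx":0.001,"ty":-0.001,"tz":0.002,"claw":1},{"wx":0,"wy":0,"wz":0,"tx":0.001,"ty":-0.001,"tz":0.002,"claw":1}]' 60; python3 -c "
from h import *
st()"
```

```text
clock: 8.05
position: [0.5363, -0.2022, 0.0707]
tool_rot: [-0.658, 1.569, -0.777]
force: [-0.5, 0.6, 5.3]
grip_width: 0.0154
8.05 pos [ 0.5363 -0.2022  0.0707] jaw 83.19 xaxis [ 0.001 -0.001 -1.   ] F [-0.5  0.6  5.3] w 0.0154 q [ 0.76  0.79 -0.73  1.84  0.73  0.8   1.09]
```

```bash
python3 -m creep '[{"wx":0,"wy":0,"wz":0,"tx":0,"ty":0,"tz":0,"claw":1},{"wx":0,"wy":0,"wz":0,"tx":-0.01,"ty":0,"tz":0,"claw":1},{"wx":0,"wy":0,"wz":0,"tx":-0.025,"ty":0,"tz":0,"claw":1},{"wx":0,"wy":0,"wz":0,"tx":-0.05,"ty":0,"tz":0,"claw":1},{"wx":0,"wy":0,"wz":0,"tx":-0.08,"ty":0,"tz":0,"claw":1},{"wx":0,"wy":0,"wz":0,"tx":-0.1,"ty":0,"tz":0,"claw":1},{"wx":0,"wy":0,"wz":0,"tx":-0.11,"ty":0,"tz":0,"claw":1},{"wx":0,"wy":0,"wz":0,"tx":-0.11,"ty":0,"tz":0,"claw":1}]' 80
python3 - <<'E'
from h import *
st();s=bot.grab_frame("side");t=bot.grab_frame("top")
cv2.imwrite("pics/v7.png",np.hstack([cv2.resize(t[120:210,265:365],(400,360)),cv2.resize(s[90:180,220:320],(400,360))]))
row([.5535,.2117,.20],108.4)
E
```

```text
clock: 8.85
position: [0.5366, -0.2023, 0.1823]
tool_rot: [-0.489, 1.567, -0.608]
force: [0.5, -1.1, -1.3]
grip_width: 0.0145
8.85 pos [ 0.5366 -0.2023  0.1823] jaw 83.17 xaxis [ 0.003 -0.002 -1.   ] F [ 0.5 -1.1 -1.3] w 0.0145 q [ 0.84  0.65 -0.85  1.77  0.58  0.98  1.21]
t [-0.0202  0.4131 -0.0316] w [-2.522e+01  2.000e-02  7.000e-02]
```

View pics/v7.png

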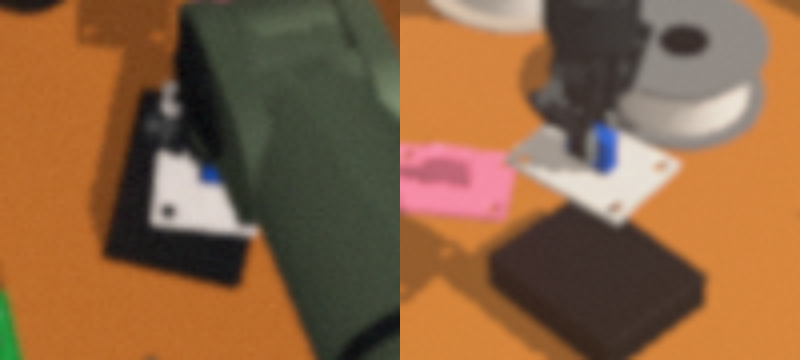

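The plate is clear of the carton and looks level. Carry it to above the hub.

```bash
python3 -m creep '[{"wx":-2,"wy":0,"wz":0,"tx":0,"ty":0.02,"tz":-0.002,"claw":1},{"wx":-5,"wy":0,"wz":0,"tx":0,"ty":0.06,"tz":-0.005,"claw":1},{"wx":-8,"wy":0,"wz":0,"tx":0,"ty":0.105,"tz":-0.01,"claw":1},{"wx":-11,"wy":0,"wz":0,"tx":0,"ty":0.15,"tz":-0.015,"claw":1},{"wx":-14,"wy":0,"wz":0,"tx":0,"ty":0.195,"tz":-0.018,"claw":1},{"wx":-17,"wy":0,"wz":0,"tx":0,"ty":0.24,"tz":-0.02,"claw":1},{"wx":-20,"wy":0,"wz":0,"tx":0,"ty":0.28,"tz":-0.025,"claw":1},{"wx":-22,"wy":0,"wz":0,"tx":0,"ty":0.31,"tz":-0.027,"claw":1}]' 80
python3 - <<'E'
from h import *
st()
row([.5535,.2117,.17],108.4)
E
```

```text
clock: 9.75
position: [0.5446, 0.1123, 0.1791]
tool_rot: [-3.123, 1.57, -2.852]
force: [1.1, -0.5, -0.7]
grip_width: 0.0147
9.75 pos [0.5446 0.1123 0.1791] jaw 105.5 xaxis [-0.001 -0.    -1.   ] F [ 1.1 -0.5 -0.7] w 0.0147 q [ 0.34  0.67 -0.94  1.82  0.64  1.    0.97]
t [0.0091 0.0934 0.0352] w [-2.9  -0.05 -0.  ]
```

```bash
python3 -m creep '[{"wx":-1,"wy":0,"wz":0,"tx":0,"ty":0.03,"tz":0.011,"claw":1},{"wx":-2,"wy":0,"wz":0,"tx":0.002,"ty":0.06,"tz":0.023,"claw":1},{"wx":-2.9,"wy":0,"wz":0,"tx":0.006,"ty":0.085,"tz":0.032,"claw":1},{"wx":-2.9,"wy":0,"wz":0,"tx":0.009,"ty":0.0934,"tz":0.0352,"claw":1},{"wx":-2.9,"wy":0,"wz":0,"tx":0.009,"ty":0.0934,"tz":0.0352,"claw":1},{"wx":-2.9,"wy":0,"wz":0,"tx":0.009,"ty":0.0934,"tz":0.0352,"claw":1}]' 80
python3 - <<'E'
from h import *
st();s=bot.grab_frame("side");t=bot.grab_frame("top");cv2.imwrite("pics/s8.png",s);cv2.imwrite("pics/t8.png",t)
cv2.imwrite("pics/v8.png",np.hstack([cv2.resize(t[100:200,140:240],(400,400),interpolation=cv2.INTER_CUBIC),cv2.resize(s[170:270,130:230],(400,400),interpolation=cv2.INTER_CUBIC)]))
E
```

```text
clock: 10.35
position: [0.5532, 0.2109, 0.1695]
tool_rot: [-2.915, 1.569, -2.594]
force: [-0.0, 0.5, -1.9]
grip_width: 0.0147
10.35 pos [0.5532 0.2109 0.1695] jaw 108.39 xaxis [-0.002 -0.001 -1.   ] F [-0.   0.5 -1.9] w 0.0147 q [ 0.14  0.73 -0.93  1.73  0.67  1.04  0.87]
```

View pics/v8.png

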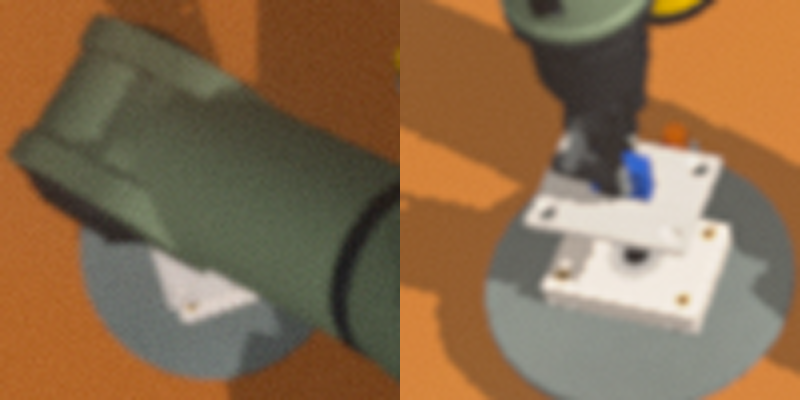

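In the side view the plate hovers over the hub with holes at crop (548,213), (700,170) and (676,235). The arm covers most of the top view. Lower to the working height.

```bash
python3 -m creep '[{"wx":0,"wy":0,"wz":0,"tx":0.01,"ty":0,"tz":0,"claw":1},{"wx":0,"wy":0,"wz":0,"tx":0.02,"ty":0,"tz":0,"claw":1},{"wx":0,"wy":0,"wz":0,"tx":0.03,"ty":0,"tz":0,"claw":1},{"wx":0,"wy":0,"wz":0,"tx":0.04,"ty":0,"tz":0,"claw":1},{"wx":0,"wy":0,"wz":0,"tx":0.048,"ty":0,"tz":0,"claw":1},{"wx":0,"wy":0,"wz":0,"tx":0.0525,"ty":0,"tz":0,"claw":1},{"wx":0,"wy":0,"wz":0,"tx":0.0525,"ty":0,"tz":0,"claw":1},{"wx":0,"wy":0,"wz":0,"tx":0.0525,"ty":0,"tz":0,"claw":1}]' 80
python3 - <<'E'
from h import *
st();s=bot.grab_frame("side");t=bot.grab_frame("top");cv2.imwrite("pics/s9.png",s);cv2.imwrite("pics/t9.png",t)
cv2.imwrite("pics/v9t.png",cv2.resize(t[130:190,165:225],(600,600),interpolation=cv2.INTER_CUBIC))
cv2.imwrite("pics/v9s.png",cv2.resize(s[200:260,155:215],(600,600),interpolation=cv2.INTER_CUBIC))
E
```

```text
clock: 11.25
position: [0.5536, 0.2105, 0.1176]
tool_rot: [-2.719, 1.569, -2.399]
force: [0.6, 0.2, -0.6]
grip_width: 0.0146
11.25 pos [0.5536 0.2105 0.1176] jaw 108.33 xaxis [-0.001 -0.001 -1.   ] F [ 0.6  0.2 -0.6] w 0.0146 q [ 0.11  0.79 -0.88  1.76  0.74  0.95  0.82]
```

View pics/v9t.png

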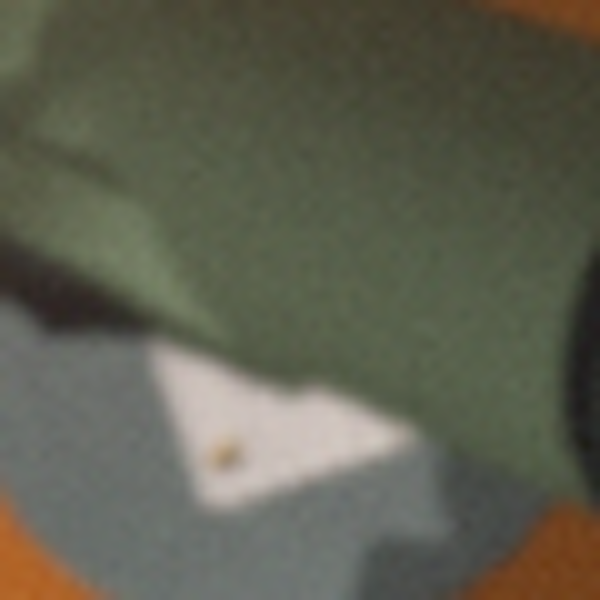

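View pics/v9s.png

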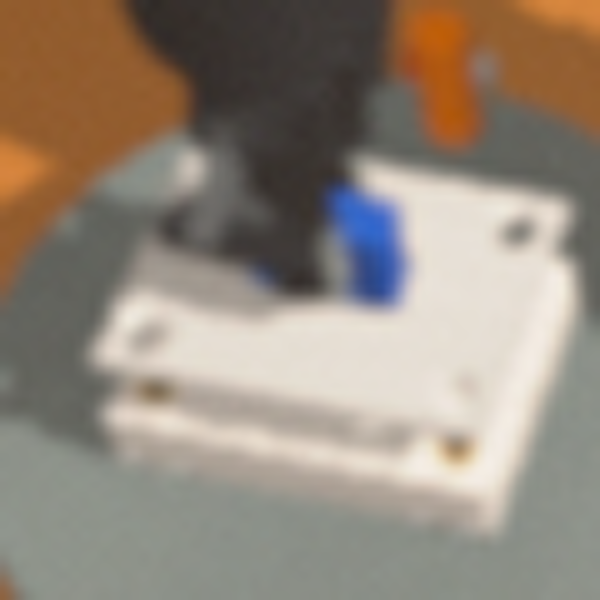

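```bash
cat > ov.py <<'E'
from h import *
def ov(img,n,pose,z,o,k,size,out):
    im=cv2.resize(img[o[1]:o[1]+size,o[0]:o[0]+size],None,fx=k,fy=k,interpolation=cv2.INTER_CUBIC)
    C=np.array([[58,42],[-58,42],[-58,-42],[58,-42]])/1000
    def px(P):return np.round(((proj(n,P)-o+.5)*k-.5)).astype(int)
    for zz,col in((z,(0,0,255)),(z+.005,(0,255,0))):
        cv2.polylines(im,[px(rig(pose,zz,C))],True,col,1)
    a=np.linspace(0,2*np.pi,24)
    for i in range(4):
        cv2.polylines(im,[px(rig(pose,z+.005,XY[i]+.006*np.c_[np.cos(a),np.sin(a)]))],True,(0,255,0),1)
        cv2.putText(im,str(i),tuple(int(v) for v in px(rig(pose,z,XY[i:i+1]))[0]),0,.5,(255,0,255),1)
    cv2.imwrite(out,im)
E
python3 - <<'E'
from ov import *
s=cv2.imread("pics/s9.png");t=cv2.imread("pics/t9.png")
# kinematic guess, shifted to each camera's bias relative to mean
ov(s,"side",[.5529,.2097,np.radians(18.4)],.0869,np.array([155,200]),10,60,"pics/o9s.png")
ov(t,"top",[.5542,.2112,np.radians(18.4)],.0869,np.array([165,130]),10,60,"pics/o9t.png")
E
```

```text
(no output)
```

View pics/o9s.png

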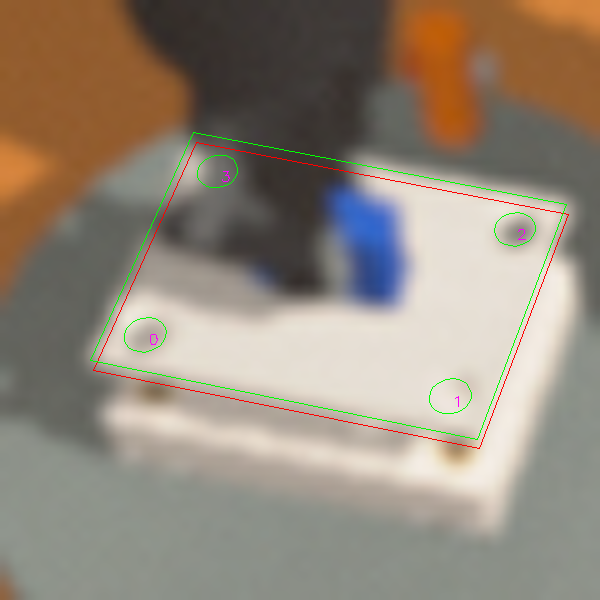

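View pics/o9t.png

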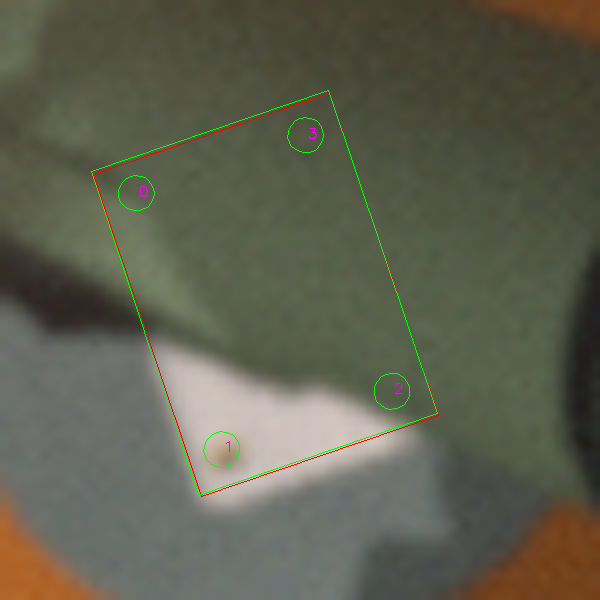

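```bash
cat > edge.py <<'E'
from h import *
from scipy.ndimage import map_coordinates
C=np.array([[58,42],[-58,42],[-58,-42],[58,-42]])/1000
def edges(img,n,pose,z,segs,h=2.5):
    """signed offset (px, outward) of the strongest white->dark edge for segs (i,j,f0,f1)"""
    g=img.astype(float).min(2);P=rig(pose,z,C);cen=proj(n,P).mean(0);res=[]
    for i,j,f0,f1 in segs:
        for f in np.linspace(f0,f1,9):
            q=proj(n,P[i]+(P[j]-P[i])*f)[0];d=np.diff(proj(n,P[[i,j]]),axis=0)[0];nn=np.array([-d[1],d[0]])/np.hypot(*d)
            if nn@(q-cen)<0:nn=-nn
            a=np.linspace(-h,h,51);l=q+a[:,None]*nn
            v=map_coordinates(g,[l[:,1],l[:,0]],order=3);gr=np.clip(-np.gradient(v,a),0,None)
            gr[gr<.5*gr.max()]=0
            res.append((i,j,f,q,nn,(gr*a).sum()/gr.sum(),gr.max()))
    return res
def fitedge(img,n,pose,z,segs,free=(0,1,2)):
    p=np.array(pose,float)
    for _ in range(6):
        r=edges(img,n,p,z,segs);e=np.array([x[5] for x in r])
        J=[]
        for k in free:
            dp=p.copy();eps=1e-4;dp[k]+=eps
            P0,P1=rig(p,z,C),rig(dp,z,C)
            J.append([ (proj(n,P1[x[0]]+(P1[x[1]]-P1[x[0]])*x[2])[0]-x[3])@x[4]/eps for x in r])
        J=np.array(J).T;d=np.linalg.lstsq(J,e,rcond=None)[0]
        p[list(free)]+=d
    e=np.array([x[5] for x in edges(img,n,p,z,segs)]);return p,e.reshape(-1,9)
E
python3 - <<'E'
from edge import *
np.set_printoptions(precision=2,suppress=True,linewidth=150)
s5=cv2.imread("pics/s5.png");s9=cv2.imread("pics/s9.png");t5=cv2.imread("pics/t5.png");t9=cv2.imread("pics/t9.png")
p,e=fitedge(s5,"side",[.5528,.2109,.323],.066,[(0,3,.1,.9),(3,2,.1,.9)]);print("hub edge side",p*1000,e.mean(1),e.std(1))
p,e=fitedge(t5,"top",[.5541,.2124,.320],.066,[(0,3,.1,.9),(3,2,.1,.9),(0,1,.1,.9),(1,2,.1,.9)]);print("hub edge top",p*1000,e.mean(1),e.std(1))
for z in(.0905,.092,.0935):
  p,e=fitedge(s9,"side",[.5529,.2097,.3212],z,[(3,2,.5,.93),(0,3,.06,.28)]);print("plate edge side z",z,p*1000);print(e)
  p,e=fitedge(s9,"side",[.5529,.2097,.3212],z,[(3,2,.5,.93),(0,3,.06,.28)],(0,1));print("  fixed yaw",p*1000,e.mean(1))
r=edges(t9,"top",[.5542,.2112,.3212],.0919,[(0,1,.6,.95),(1,2,.05,.75)]);print("plate top offs",np.array([x[5] for x in r]).reshape(2,9))
r=edges(t9,"top",[.5541,.2124,.320],.066,[(0,1,.6,.95),(1,2,.05,.75)]);print("hub top offs",np.array([x[5] for x in r]).reshape(2,9))
E
```

```text
hub edge side [552.66 211.5  319.37] [0. 0.] [0.07 0.15]
hub edge top [553.01 212.29 319.59] [0.47 0.07 0.07 0.46] [0.07 0.1  0.1  0.12]
plate edge side z 0.0905 [553.76 207.02 311.58]
[[-0.   -0.1  -0.08 -0.07  0.05 -0.04  0.04  0.16  0.08]
 [ 0.2   0.1   0.07  0.07  0.06  0.11 -0.02 -0.2  -0.39]]
  fixed yaw [554.03 207.33 321.2 ] [-0. -0.]
plate edge side z 0.092 [552.83 207.76 310.55]
[[-0.04 -0.1  -0.09 -0.07  0.05 -0.04  0.04  0.19  0.08]
 [ 0.2   0.1   0.07  0.07  0.06  0.11 -0.02 -0.2  -0.39]]
  fixed yaw [553.12 208.12 321.2 ] [-0.  0.]
plate edge side z 0.0935 [551.95 208.57 311.98]
[[-0.04 -0.1  -0.09 -0.07  0.05 -0.04  0.04  0.16  0.04]
 [ 0.2   0.1   0.07  0.07  0.06  0.08  0.05 -0.2  -0.39]]
  fixed yaw [552.23 208.91 321.2 ] [ 0. -0.]
plate top offs [[ 0.41 -0.11  0.06  0.03 -0.09 -0.19 -0.15  0.32  0.11]
 [ 1.51  1.77  1.75  1.75  1.82  1.77  1.73  1.94  1.77]]
hub top offs [[0.28 0.46 0.39 0.3  0.21 0.15 0.67 0.5  0.51]
 [0.57 0.81 0.81 0.71 0.72 0.81 0.73 0.85 0.91]]
```

```bash
python3 - <<'E'
from h import *
np.set_printoptions(precision=2,suppress=True)
t9=cv2.imread("pics/t9.png");s9=cv2.imread("pics/s9.png")
nonw=lambda im:185-im.min(2)
v=t9.min(2)[171:182,181:195];print(v)
c=cent(t9,(187,175.3),lambda im:165-im.min(2),2.6);print("hole1 top",c)
hub=[.5541,.2124,.3201]
for z in(.087,.0895,.092):
    print(z,"plate pos along hole1 minus hub-insert1 (mm):",(back("top",c,z)-rig(hub,z)[1])*1000)
hs=[.55277,.2109,.3234]
for i,u in((0,(155+15,200+33.5)),(2,(155+51.7,200+23))):
    c=cent(s9,u,lambda im:175-im.min(2),3);print("hole side",i,c,end=" ")
    for z in(.087,.0895,.092):print(z,(back("side",c,z)-rig(hs,z)[i])[:2]*1000,end=" ")
    print()
E
```

```text
[[124 151 174 184 186 189 187 187 189 186 189 187 188 185]
 [115 140 170 183 188 190 187 184 187 185 188 189 188 188]
 [112 131 158 178 186 182 174 171 179 181 186 186 187 189]
 [112 126 149 173 178 165 150 149 166 183 186 186 187 188]
 [111 117 140 163 163 142 117 127 162 179 184 184 184 184]
 [106 111 133 154 159 143 129 145 164 184 184 187 189 184]
 [110 110 122 151 168 168 168 175 182 189 184 183 182 173]
 [108 112 118 144 166 180 184 183 184 182 176 163 154 148]
 [107 107 112 136 160 172 178 173 160 155 143 130 124 114]
 [108 106 109 120 136 146 152 149 136 126 120 110 112 108]
 [107 107 110 111 115 119 122 122 120 116 109 111 109 106]]
hole1 top [187.09 175.23]
0.087 plate pos along hole1 minus hub-insert1 (mm): [-1.84 -1.97 -0.  ]
0.0895 plate pos along hole1 minus hub-insert1 (mm): [-2.18 -2.32 -0.  ]
0.092 plate pos along hole1 minus hub-insert1 (mm): [-2.52 -2.66  0.  ]
hole side 0 [169.27 233.4 ] 0.087 [ 1.55 -2.77] 0.0895 [ 0.11 -1.62] 0.092 [-1.33 -0.48] 
hole side 2 [206.38 222.78] 0.087 [ 0.93 -3.33] 0.0895 [-0.36 -1.99] 0.092 [-1.65 -0.65]
```

```bash
python3 -m creep '[{"wx":0,"wy":0,"wz":0,"tx":0.001,"ty":0.0017,"tz":0.0012,"claw":1},{"wx":0,"wy":0,"wz":0,"tx":0.001,"ty":0.0017,"tz":0.0012,"claw":1},{"wx":0,"wy":0,"wz":0,"tx":0.001,"ty":0.0017,"tz":0.0012,"claw":1},{"wx":0,"wy":0,"wz":0,"tx":0.001,"ty":0.0017,"tz":0.0012,"claw":1}]' 80
cat > meas.py <<'E'
from edge import *
import sys
np.set_printoptions(precision=2,suppress=True)
st();S=[];T=[]
for _ in range(4):S.append(bot.grab_frame("side").astype(float));T.append(bot.grab_frame("top").astype(float))
s9=np.mean(S,0).astype(np.uint8);t9=np.mean(T,0).astype(np.uint8);k=sys.argv[1]
cv2.imwrite(f"pics/s{k}.png",s9);cv2.imwrite(f"pics/t{k}.png",t9)
cv2.imwrite(f"pics/v{k}.png",np.hstack([cv2.resize(t9[135:195,170:230],(400,400),interpolation=cv2.INTER_CUBIC),cv2.resize(s9[200:260,155:215],(400,400),interpolation=cv2.INTER_CUBIC)]))
s=bot.observe();zu=s['position'][2]-.0307;print("underside z",zu)
hub=[.5541,.2124,.3201];hs=[.55277,.2109,.3234]
q=proj("top",rig(hub,zu+.0025))[1]
c=cent(t9,q,lambda im:160-im.min(2),2.2)
print("top h1 err",None if c is None else (back("top",c,zu+.0025)-rig(hub,zu)[1])[:2]*1000)
for i in(0,2):
    c=cent(s9,proj("side",rig(hs,zu+.0025))[i],lambda im:175-im.min(2),2.7)
    print("side h",i,(back("side",c,zu+.0025)-rig(hs,zu)[i])[:2]*1000)
p,e=fitedge(s9,"side",hs,zu+.005,[(3,2,.5,.93),(0,3,.06,.22)]);print("side edge err",(p-hs)*1000,e.std(1))
# hub still at stop? visible inserts 0,1 in side
for i in(0,1):
    print("ins",i,cent(s9,proj("side",rig(hs,.066))[i],brass,2.5)-proj("side",rig(hs,.066))[i])
E
python3 meas.py 10
```

```text
clock: 11.75
position: [0.5544, 0.2125, 0.1169]
tool_rot: [-2.446, 1.57, -2.126]
force: [-0.5, -0.2, -1.3]
grip_width: 0.0149
11.75 pos [0.55 0.21 0.12] jaw 108.32 xaxis [-0. -0. -1.] F [-0.5 -0.2 -1.3] w 0.0149 q [ 0.11  0.79 -0.88  1.76  0.74  0.96  0.82]
underside z 0.08612727755212009
top h1 err [-1.23 -1.37]
side h 0 [ 0.71 -0.19]
side h 2 [ 0.12 -0.25]
side edge err [ 1.55 -1.03 -6.98] [0.08 0.14]
ins 0 [-0.78  0.84]
ins 1 [-0.43  0.71]
```

View pics/v10.png

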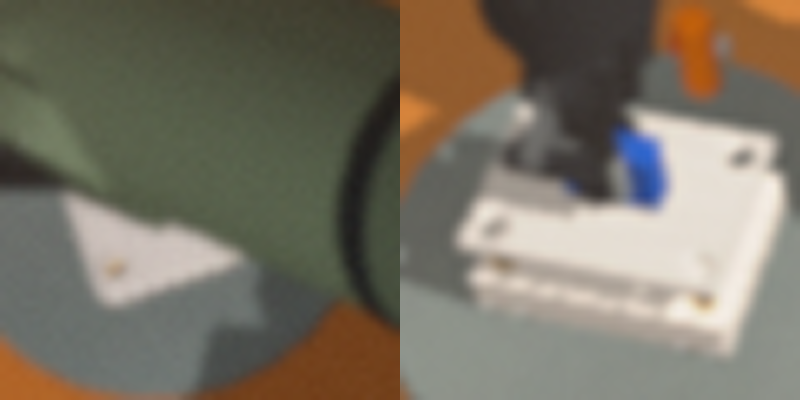

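```bash
python3 -m creep '[{"wx":0,"wy":0,"wz":0,"tx":0,"ty":0.0008,"tz":0.0002,"claw":1},{"wx":0,"wy":0,"wz":0,"tx":0,"ty":0.0008,"tz":0.0002,"claw":1},{"wx":0,"wy":0,"wz":0,"tx":0,"ty":0.0008,"tz":0.0002,"claw":1},{"wx":0,"wy":0,"wz":0,"tx":0,"ty":0.0008,"tz":0.0002,"claw":1},{"wx":0,"wy":0,"wz":0,"tx":0,"ty":0.0008,"tz":0.0002,"claw":1}]' 80
python3 meas.py 11
python3 - <<'E'
from ov import *
s=cv2.imread("pics/s11.png")
ov(s,"side",[.55277,.2109,.3234],.0862,np.array([155,200]),10,60,"pics/o11.png")
t=cv2.imread("pics/t11.png")
ov(t,"top",[.5541,.2124,.3201],.0862,np.array([165,130]),10,60,"pics/o11t.png")
E
```

```text
clock: 12.65
position: [0.5543, 0.2132, 0.1168]
tool_rot: [-2.525, 1.57, -2.206]
force: [0.1, 0.6, -1.3]
grip_width: 0.0147
12.65 pos [0.55 0.21 0.12] jaw 108.32 xaxis [-0. -0. -1.] F [ 0.1  0.6 -1.3] w 0.0147 q [ 0.11  0.79 -0.88  1.76  0.74  0.96  0.82]
underside z 0.08611943242742243
top h1 err [-1.82 -0.81]
side h 0 [0.74 0.89]
side h 2 [0.08 0.48]
side edge err [ 1.3  -0.14 -8.47] [0.08 0.14]
ins 0 [-0.9  0.9]
ins 1 [-0.34  0.88]
```

View pics/o11.png

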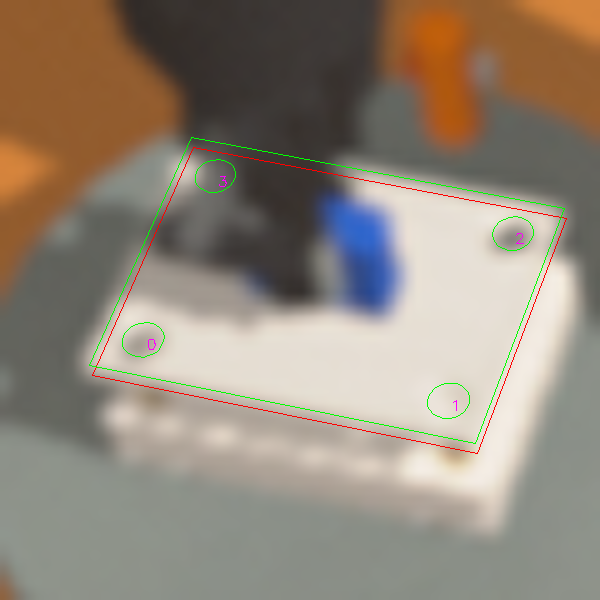

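View pics/o11t.png

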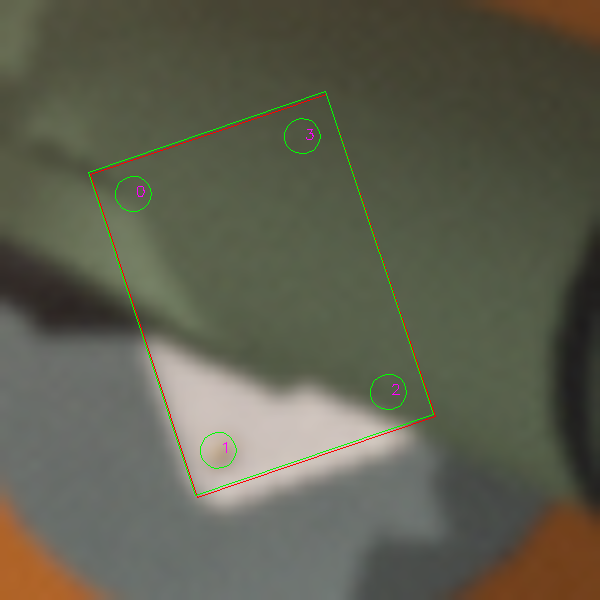

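View pics/s11.png

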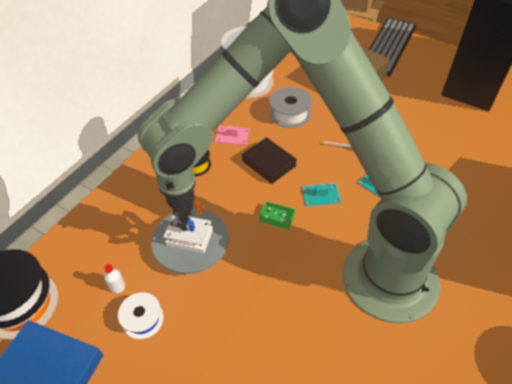

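```bash
python3 - <<'E'
from h import *
for k in(5,11):
    s=cv2.imread(f"pics/s{k}.png");print(k,cent(s,(199,206),lambda im:im[...,2]-im[...,0]-110,7),cv2.imread(f"pics/t{k}.png").shape)
a=cv2.imread("pics/s5.png");b=cv2.imread("pics/s11.png")
cv2.imwrite("pics/cmp.png",np.hstack([cv2.resize(x[190:250,165:225],(400,400),interpolation=cv2.INTER_CUBIC) for x in(a,b)]))
s=bot.observe();print(s['qd'],s['clock'])
E
```

```text
5 [199.14041147 205.48400661] (384, 512, 3)
11 [198.62278481 205.58312236] (384, 512, 3)
[-0.00156433  0.00029594 -0.0005444   0.00148149  0.0006029  -0.00164871
  0.00164347] 13.05
```

View pics/cmp.png

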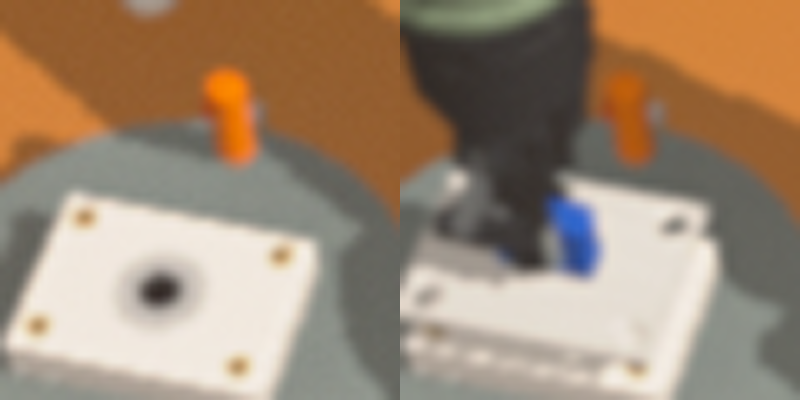

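The post and hub corners are where they were, so the turntable is still at its stop. The plate hovers level above the hub and the arm is still. Hand in.

```bash
python3 -c "
from workcell import bot
print(bot.job_done())"
```

```text
the job is handed in; nothing more can be done
None
```

I turned the turntable counter-clockwise by its orange post until its lug met the red stop. I then picked up the aluminium cover by its blue rib and handed in at about 13 s, with the arm still holding it above the hub.

- **Turntable:** The push force levelled off at about 12 N and the angle stopped changing, at about 18.4° in world axes. In the last pictures the post and hub corners had not moved.
- **Height and level:** The plate's underside is about 20 mm above the hub, worked out from the arm's position at the grasp. The side camera hints it may be 1 to 1.5 mm higher. The tool axis is within 0.1° of vertical and the arm was still. I did not measure the plate's own tilt separately.
- **Hole alignment:** The checks agree only to about 2 mm, and the final position averages them to near zero. The offsets from exact alignment in x and y were:

| Check | x (mm) | y (mm) |
|---|---|---|
| Top view, one hole | -1.8 | -0.8 |
| Side view, two holes | +0.1 to +0.7 | +0.5 to +0.9 |
| Side view, plate edges | +1.3 | -0.1 |

- **What limited the check:** The arm hid most of the plate in the top view, so that camera saw only one hole. The two cameras also disagree by about 1.5 mm on where the hub is.
- **Other things on the table:** I did not touch any of them, and those visible in the final side picture look unmoved.

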